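# Lay the bedside tea tray

### The arm

A 6-joint arm with a two-finger parallel gripper is mounted at the origin on the work surface. World frame = base frame: x ahead of the robot, y to its left, z up, the work surface at z = 0. Lengths are in m, angles in degrees, forces in N, time in s.
With the tool pointing down it reaches from about 0.425 to 0.95 m from the base axis. Payload 14.7 kg.
Tool frame: the origin (TCP) lies at the very end of the fingers, on their centre line; the grasp point (between the pads) lies 19 mm behind it; z points along the fingers, y is the line along which they close (so a half turn about z gives the same grasp; the last joint's range is limited). The gripper opens to 85 mm and grips with 20 to 120 N. Pads are 22 mm wide; open, the fingers measure 114 mm over their backs; the gripper's body (76 mm by 85 mm) begins 54 mm behind the grasp point. The pads swing forward as they close: fully open they stand 13 mm farther back than shut.
Start: joints at [64.022, 27.513, 91.461, -0, 61.026, -2.67], TCP at [0.257, 0.597, 0.231] pointing down, gripper open.
Joint ranges: [-157.49, 157.49], [-46.99, 117.5], [13.45, 153.17], [-89.5, 269.5], [5.16, 153.95], [-167.48, 167.48]. Speed limits (degrees/s): [108.29, 108.29, 136.94, 172.46, 172.46, 172.46].

### API

Orientations are given as a 3x3 rotation matrix whose columns are the frame's x, y, z axes.
In Python, from plant import monitor, imaging, job, search_frame, trace gives the robot as it stands. The module is installed in compiled form; this text tells all that it offers.
- The arm moves only by the tool step_arm, never from a script. Its argument "plan" is a list that holds one entry, the list of rows, each a list of 5 numbers: the opening, from 0 (shut) to 1 (fully open), then the shift along the tool's x, y, z in units of 30 mm (1.0 is 30 mm), then the turn about the tool's z in units of 10 degrees (1.0 is 10 degrees). In form: [[[fingers, dx, dy, dz, twist], ...]]. A call has 1 to 5 rows; each row shifts and turns the commanded pose from where the row before left it, along the tool's axes as they then stand; what a row does not reach is not made up. A row lasts 1/8 s, in which the tool goes at most 62.5 mm and 10.7 degrees, less where a joint would pass 70% of its speed; a pose out of reach is approached as far as the arm can. A call is refused whole if a number of a shift passes 1 or a number of a turn 1, either way. A call with a gripper value outside its range is refused whole. The fingers move at their own pace and stop on an object; "grip_force" is the grip in N (left out, the last holds). Time passes only in rows, so rows that do not move let the fingers close. It gives the time, the measured TCP pose, the force, the opening and the grip force at its end, in the units of the state.
- monitor.get_state(): the state, without advancing time (a new reading comes with each control period).
- imaging.capture(name): name is "side" or "top" or "wrist"; returns the picture (420x560x3 uint8, red, green, blue); there is no depth.
- imaging.get_calibration(name): a dict with "K" (3x3 intrinsics, pixels), "world_from_camera" (4x4, takes a point from camera to world coordinates). Camera axes: x right, y up, looking along -z (the intrinsics and any distortion apply to the point x, -y, -z); pixel columns grow to the right and rows downward; lengths in m; the calibration is good to about 2 mm. A picture is of the moment at which its call begins: read the wrist's pose just before it. get_calibration takes no time and is no camera call; for the wrist camera it gives the pose at the moment of the call.
- job.hand_in(): hands the job in; it is judged then, once.
Trained networks look in the newest picture that a camera, given by its name, has taken for a name from the list of things; names that differ only in an ending like _2 or _b are one class to them, and where a whole thing is asked for, a point or a joint stands for the part that bears it (a point fixed in the world has none). Each returns a list of dicts, best first, with "p" (0 to 1); they miss things now and then, are a little off and sometimes report something else, mostly with a low value. They report only what shows in the picture. A call takes as long as a camera call.
- search_frame(label, camera): "point" ([row, column] in pixels, amid what is visible of it).
- trace(label, camera): "mask" (420x560 bool, what is visible of it) and "point" ([row, column] in pixels, amid what is visible of it).
The state is a dict: "clock": time; "q": joint angles; "qvel": joint speeds; "effort": joint torques, N m; "ee_pos": TCP position; "tool_rot": TCP orientation; "contact_force": force on the tool from outside, world axes, zero at the start; "moment": the same for the moment, N m; "grip_width": finger opening in m; "grip_force": force on a finger pad.
Only numpy, scipy, OpenCV 4.12 (cv2) and the standard library are available. Lean on these libraries where they do the work, as an engineer would, in place of code of your own. Each camera call takes 0.05 s, during which the arm holds its last target. There are 200 camera calls.

### The job

Lay the bed tray for tea for two: stand each banded mug on the coaster of its own colour, the aqua milk jug in the aqua saucer, and the white teapot on the wooden trivet. Set each down, without dropping it, upright and in the middle of its place and let go; knock nothing over, and leave the clock and the honey jar where they are.

Things in the scene. Friction and masses are not known exactly. Their poses are not given: they have to be found in the camera images.
- mug_blue: small white ceramic mug with three blue bands and blue glaze inside, open at the top: outside diameter 64 (straight-sided), height 78, wall 4, about 190 g. Origin: centre of the underside; z up. Its handle loop stands out along +y to 61 from the axis, 12 to 68 high; grip the body across x, at right angles to the handle. It starts upright on the table
- mug_ochre: small white ceramic mug with three ochre-yellow bands and ochre-yellow glaze inside, open at the top: outside diameter 64 (straight-sided), height 78, wall 4, about 190 g. Origin: centre of the underside; z up. Its handle loop stands out along +y to 61 from the axis, 12 to 68 high; grip the body across x, at right angles to the handle. It starts upright on the table
- milk_jug: aqua ceramic milk jug with an ivory line under the rim, open at the top: straight-sided, outside diameter 58, height 78, wall 4, about 150 g. Origin: centre of the underside; z up. Handle loop along +y to 56 from the axis, pouring lip along -y to 41 from the axis at the rim; grip the body across x. It starts upright on the table
- teapot: white teapot, about 550 g, lid fixed on, under a rigid black bail handle. Body diameter 122, foot 84, lid knob to 123 high. Spout along +x, tip 98 from the axis, 95 high. The handle's top is a straight round bar 12 thick, centre line 165 above the underside, along x from -35 to +35, 35 free below it: grip it from above across y. Origin: centre of the underside; z up. Starts upright on the table
- coaster_blue: fixed round blue coaster with an ivory ring, diameter 96, thickness 6, lying on the tray (deck 20 above the table, rim to 36). Origin: centre of its underside, so the surface to stand on is 6 above the origin. The blue-banded mug belongs on it. The four places lie in a square about 160 apart, in any arrangement
- coaster_ochre: fixed round ochre-yellow coaster with an ivory ring, diameter 96, thickness 6, lying on the tray (deck 20 above the table, rim to 36). Origin: centre of its underside, so the surface to stand on is 6 above the origin. The ochre-yellow-banded mug belongs on it. The four places lie in a square about 160 apart, in any arrangement
- saucer: fixed aqua ceramic saucer on the tray, outside diameter 116, raised rim 12 high, flat middle 80 across. Origin: centre of its underside; the middle's surface is 5 above the origin. The milk jug belongs in its middle
- trivet: fixed round wooden trivet with dark grooves on the tray, diameter 144, thickness 12. Origin: centre of its underside, the surface to stand on is 12 above the origin. The teapot belongs on it, its spout pointing any way
- clock: wooden alarm clock, a block 46 (x) by 80 (y) by 84 high with a round face on -x, standing on the table among the tea things. Origin: centre of its underside. To be left where it is
- honey_jar: amber honey jar with a pale lid, diameter 57, height 61, standing at the far end of the tray. Origin: centre of its underside. To be left where it is

How it is judged (in metres and radians):
At the end, for the whole second after the job is handed in: Each mug on its own-coloured coaster and the jug in the saucer, centred within 12 mm, the teapot on the trivet within 15 mm; all upright within 4 degrees, resting, still and released; clock and honey jar within 30 mm of where they stood (horizontal distance between mug_blue and coaster_blue below 0.012 m and z of mug_blue in the frame of coaster_blue between 0.003 and 0.01 m and angle between each of mug_blue, mug_ochre, milk_jug, teapot's own z axis and vertical below 0.07 rad and linear speed of each of mug_blue, mug_ochre, milk_jug, teapot below 0.02 m/s and contact force between each of mug_blue, mug_ochre, milk_jug, teapot and the fingers below 0.1 N and horizontal distance between mug_ochre and coaster_ochre below 0.012 m and z of mug_ochre in the frame of coaster_ochre between 0.003 and 0.01 m and horizontal distance between milk_jug and saucer below 0.012 m and z of milk_jug in the frame of saucer between 0.002 and 0.009 m and horizontal distance between teapot and trivet below 0.015 m and z of teapot in the frame of trivet between 0.009 and 0.016 m and distance of each of clock, honey_jar from where it was at the start of the episode below 0.03 m); the robot touches nothing.
It fails at once if a mug, the jug or the teapot is tipped more than 40 degrees (angle between any of mug_blue, mug_ochre, milk_jug, teapot's own z axis and vertical above 0.7 rad).
It fails at once if the clock or the honey jar is shoved more than 30 mm or knocked over (distance of any of clock, honey_jar from where it was at the start of the episode above 0.03 m or angle between any of clock, honey_jar's own z axis and vertical above 0.7 rad).
It fails at once if a mug, the jug or the teapot is dropped: it falls faster than 0.7 m/s (some 25 mm of free fall) with no finger touching it ((linear speed of mug_blue above 0.7 m/s and contact force between mug_blue and the fingers below 0.05 N) or (linear speed of mug_ochre above 0.7 m/s and contact force between mug_ochre and the fingers below 0.05 N) or (linear speed of milk_jug above 0.7 m/s and contact force between milk_jug and the fingers below 0.05 N) or (linear speed of teapot above 0.7 m/s and contact force between teapot and the fingers below 0.05 N)).
It also fails if it takes over 125 s, if anything falls off the work surface, if the arm or the gripper's body presses on something with over 40 N, if the wrist force passes 120 N, or if a joint passes its speed limit or range.

## Working session

There is one attempt and no reset: what is moved stays moved. The work goes in short steps, Python scripts to look and compute and a tool call to move; the robot and the scene stay as the last step left them, time stands still between calls to the robot, and variables do not carry over. Pictures are saved under pics/ and viewed, at most 14 in all, crops included, and the job is handed in when it is done.

Besides the shell and the picture viewer there is one more tool, called after "Call:" by a JSON object that holds its "method" and its "body". step_arm: Moves the arm, as the interface text tells. Its arguments: {"type":"object","properties":{"plan":{"type":"array"},"grip_force":{"type":"number"}},"required":["plan"]}

```bash
mkdir -p pics
cat > h.py <<'E'
import numpy as np, cv2
from plant import monitor, imaging, job, search_frame, trace
def snap(cam,name=None):
    c=imaging.get_calibration(cam); im=imaging.capture(cam)
    if name: cv2.imwrite('pics/'+name+'.png',im[:,:,::-1])
    return im,c
def ray(c,rc):
    K=np.array(c['K']);T=np.array(c['world_from_camera'])
    v=np.linalg.inv(K)@np.array([rc[1],rc[0],1.]); d=T[:3,:3]@np.array([v[0],-v[1],-v[2]])
    return T[:3,3],d/np.linalg.norm(d)
def onz(c,rc,z):
    o,d=ray(c,rc); return o+d*(z-o[2])/d[2]
def proj(c,p):
    K=np.array(c['K']);T=np.array(c['world_from_camera'])
    q=T[:3,:3].T@(np.array(p)-T[:3,3]); u=K@np.array([q[0],-q[1],-q[2]]); return np.array([u[1]/u[2],u[0]/u[2]])
def tri(rays):
    A=np.zeros((3,3));b=np.zeros(3)
    for o,d in rays:
        P=np.eye(3)-np.outer(d,d);A+=P;b+=P@o
    x=np.linalg.solve(A,b); return x,[np.linalg.norm((np.eye(3)-np.outer(d,d))@(x-o)) for o,d in rays]
N=['mug_blue','mug_ochre','milk_jug','teapot','coaster_blue','coaster_ochre','saucer','trivet','clock','honey_jar']
E
python3 - <<'E'
from h import *
np.set_printoptions(precision=3,suppress=True)
s=monitor.get_state();print(s['clock'],s['ee_pos'],np.array(s['tool_rot']).tolist(),s['grip_width'])
for cam in ['top','side','wrist']:
    im,c=snap(cam,cam+'0');print(cam,np.array(c['K']).tolist(),np.array(c['world_from_camera']).round(3).tolist(),[k for k in c])
E
```

```text
0.0 [0.257 0.597 0.231] [[-0.9183979877818113, 0.39565748908528203, -0.000536068139000211], [0.39565784857408504, 0.9183973207348737, -0.0011082096965866367], [5.3852076657658186e-05, -0.0012298771219514228, -0.9999992422508222]] 0.08508663537188618
top [[397.0494262662579, 0.0, 277.3755860647876], [0.0, 397.0494262662579, 212.49457883983024], [0.0, 0.0, 1.0]] [[-0.004, 0.991, -0.137, 0.423], [-0.999, -0.0, 0.032, 0.055], [0.032, 0.137, 0.99, 1.003], [0.0, 0.0, 0.0, 1.0]] ['K', 'world_from_camera']
side [[391.77016396141573, 0.0, 282.2765352644958], [0.0, 391.77016396141573, 211.26920060613764], [0.0, 0.0, 1.0]] [[0.897, 0.279, -0.343, 0.191], [-0.442, 0.551, -0.707, -0.701], [-0.008, 0.786, 0.618, 0.72], [0.0, 0.0, 0.0, 1.0]] ['K', 'world_from_camera']
wrist [[322.3366615440126, 0.0, 279.3486236655048], [0.0, 322.3366615440126, 208.47321087779264], [0.0, 0.0, 1.0]] [[0.396, -0.887, -0.236, 0.198], [0.918, 0.382, 0.105, 0.623], [-0.003, -0.258, 0.966, 0.374], [0.0, 0.0, 0.0, 1.0]] ['K', 'world_from_camera']
```

View pics/top0.png

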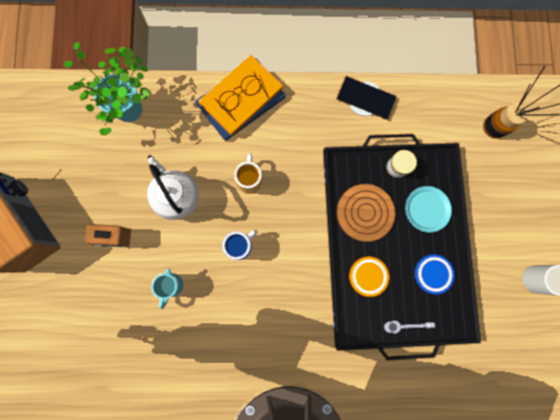

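View pics/side0.png

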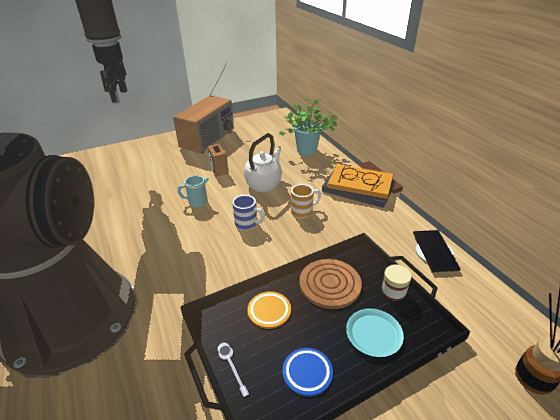

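```bash
cat > m.py <<'E'
from h import *
np.set_printoptions(precision=3,suppress=True)
cs={}
R={}
for cam in ['top','side']:
    im,c=snap(cam);cs[cam]=c
    for n in N:
        r=trace(n,cam)
        print(cam,n,[(round(x['p'],2),np.round(x['point']).tolist(),int(x['mask'].sum())) for x in r[:3]])
        if r: R[cam+'/'+n]=r[0]['mask']
np.savez('masks.npz',**R)
import pickle;pickle.dump(cs,open('cs.pkl','wb'))
E
python3 m.py
```

```text
top mug_blue [(0.55, [245.0, 237.0], 675)]
top mug_ochre [(0.68, [181.0, 248.0], 763), (0.49, [272.0, 372.0], 1188)]
top milk_jug [(0.58, [284.0, 167.0], 728), (0.22, [164.0, 402.0], 591)]
top teapot [(0.96, [190.0, 174.0], 2122)]
top coaster_blue [(0.73, [280.0, 434.0], 1213)]
top coaster_ochre [(0.62, [215.0, 366.0], 2539), (0.55, [275.0, 371.0], 1237)]
top saucer [(0.73, [209.0, 426.0], 1582)]
top trivet [(0.97, [213.0, 366.0], 2601)]
top clock [(0.8, [236.0, 107.0], 940)]
top honey_jar [(0.9, [165.0, 404.0], 612)]
side mug_blue [(0.64, [212.0, 245.0], 805)]
side mug_ochre [(0.89, [200.0, 302.0], 762)]
side milk_jug [(0.91, [193.0, 194.0], 622)]
side teapot [(0.96, [168.0, 263.0], 1540)]
side coaster_blue [(0.7, [371.0, 311.0], 1911)]
side coaster_ochre [(0.75, [310.0, 269.0], 1303)]
side saucer [(0.56, [333.0, 375.0], 2171)]
side trivet [(0.63, [286.0, 332.0], 2491), (0.63, [309.0, 270.0], 1254)]
side clock [(0.76, [157.0, 219.0], 530), (0.49, [194.0, 195.0], 710)]
side honey_jar [(0.67, [284.0, 400.0], 822)]
```

```bash
cat > fit.py <<'E'
from h import *
from scipy.optimize import minimize
S=3
def cyl(r,z0,z1,n=48):
    a=np.linspace(0,2*np.pi,n); c=np.c_[r*np.cos(a),r*np.sin(a)]
    return np.vstack([np.c_[c,0*a+z0],np.c_[c,0*a+z1]])
def box(x0,x1,y0,y1,z0,z1): return np.array([[x,y,z] for x in(x0,x1) for y in(y0,y1) for z in(z0,z1)])
def handle(r,ro,t=.009,w=.005,z0=.012,z1=.068):
    return [box(-w,w,r-.003,ro-.006,z1-t,z1),box(-w,w,r-.003,ro-.006,z0,z0+t),box(-w,w,ro-t,ro,z0+.008,z1-.008)]
M={'mug_blue':[cyl(.032,0,.078)]+handle(.032,.061),
 'milk_jug':[cyl(.029,0,.078),np.vstack([cyl(.029,.06,.078),[[0,-.041,.078]]])]+handle(.029,.056),
 'coaster_blue':[cyl(.048,0,.006)],'saucer':[np.vstack([cyl(.045,0,.002),cyl(.058,.011,.012)])],'trivet':[cyl(.072,0,.012)],'honey_jar':[cyl(.0285,0,.061)],
 'clock':[box(-.023,.023,-.04,.04,0,.084)],
 'teapot':[np.vstack([cyl(.042,0,.005),cyl(.061,.045,.055),cyl(.04,.09,.092)]),cyl(.012,.09,.123),
   np.vstack([box(.05,.06,-.012,.012,.03,.06),box(.088,.098,-.006,.006,.085,.095)]),
   box(-.035,.035,-.006,.006,.159,.171),
   np.vstack([box(.03,.04,-.005,.005,.155,.165),box(.05,.06,-.005,.005,.08,.13)]),np.vstack([box(-.04,-.03,-.005,.005,.155,.165),box(-.06,-.05,-.005,.005,.08,.13)])]}
M['mug_ochre']=M['mug_blue'];M['coaster_ochre']=M['coaster_blue']
def pts(c,P):
    K=np.array(c['K']);T=np.array(c['world_from_camera']); q=(P-T[:3,3])@T[:3,:3]; q=q*[1,-1,-1]; u=q@K.T
    return u[:,:2]/u[:,2:]
def render(c,parts,p):
    im=np.zeros((420*S,560*S),np.uint8); x,y,z,a=p; R=np.array([[np.cos(a),-np.sin(a),0],[np.sin(a),np.cos(a),0],[0,0,1]])
    for P in parts:
        u=(pts(c,P@R.T+[x,y,z])+.5)*S-.5
        h=cv2.convexHull(u.astype(np.float32))
        cv2.fillConvexPoly(im,np.round(h*16).astype(np.int32),1,shift=4)
    return im>0
def fit(name,views,p0,freez=False,yaws=None):
    # views: list of (calib, mask)
    big=[(c,cv2.resize(m.astype(np.uint8),None,fx=S,fy=S,interpolation=cv2.INTER_NEAREST)>0) for c,m in views]
    def cost(v,a=None):
        p=[v[0],v[1],(v[3] if freez else p0[2]),v[2]]
        s=0
        for c,m in big:
            r=render(c,M[name],p); s+=1-(r&m).sum()/max(1,(r|m).sum())
        return s/len(big)
    best=None
    for a in (yaws if yaws is not None else np.arange(0,2*np.pi,np.pi/4)):
        v=[p0[0],p0[1],a]+([p0[2]] if freez else [])
        sim=np.array([v]+[np.array(v)+np.eye(len(v))[i]*[.012,.012,.35,.01][i] for i in range(len(v))])
        r=minimize(cost,v,method='Nelder-Mead',options=dict(initial_simplex=sim,xatol=1e-4,fatol=1e-5,maxiter=150))
        if best is None or r.fun<best.fun: best=r
    return best
E
cat > f1.py <<'E'
from fit import *
import pickle
np.set_printoptions(precision=4,suppress=True)
cs=pickle.load(open('cs.pkl','rb'));R=dict(np.load('masks.npz'))
imaging.capture('top')
r=trace('coaster_ochre','top'); R['top/coaster_ochre']=min(r[:2],key=lambda x:abs(x['point'][0]-275))['mask']
Z0={'coaster_blue':.02,'coaster_ochre':.02,'saucer':.02,'trivet':.02,'honey_jar':.02}
for n in N:
    z=Z0.get(n,0); m=R['top/'+n]; ij=np.argwhere(m).mean(0); p=onz(cs['top'],ij,z+.04 if n not in Z0 else z)
    rd='coaster' in n or n in('saucer','trivet','honey_jar')
    b=fit(n,[(cs[k],R[k+'/'+n]) for k in('top','side')],[p[0],p[1],z],True,[0] if rd else None)
    print(n,'xyz',b.x[[0,1,3]],'yaw',round(np.degrees(b.x[2])%360,1),'cost',round(b.fun,3),'R',round(np.hypot(*b.x[:2]),3))
E
python3 f1.py
```

```text
mug_blue xyz [ 0.4739  0.1226 -0.0006] yaw 215.6 cost 0.105 R 0.49
mug_ochre xyz [0.6406 0.0943 0.0023] yaw 269.8 cost 0.089 R 0.648
milk_jug xyz [0.3818 0.2834 0.0003] yaw 71.8 cost 0.145 R 0.475
teapot xyz [0.5971 0.277  0.0008] yaw 28.9 cost 0.088 R 0.658
coaster_blue xyz [ 0.4054 -0.3637  0.0194] yaw 9.6 cost 0.039 R 0.545
coaster_ochre xyz [ 0.3993 -0.2008  0.0192] yaw 20.0 cost 0.041 R 0.447
saucer xyz [ 0.5664 -0.3536  0.0204] yaw 8.0 cost 0.044 R 0.668
trivet xyz [ 0.5576 -0.1977  0.0206] yaw 8.1 cost 0.03 R 0.592
clock xyz [ 0.4995  0.4329 -0.0085] yaw 356.3 cost 0.104 R 0.661
honey_jar xyz [ 0.675  -0.2817  0.0219] yaw 15.3 cost 0.093 R 0.731
```

```bash
cat > go.py <<'E'
# usage: go.py x y z [ang]  -> twist units; then (dx,dy,dz) units in the tool frame before and after the twist
from h import *; import sys
x,y,z=map(float,sys.argv[1:4]); s=monitor.get_state(); R=np.array(s['tool_rot']); p=np.array(s['ee_pos'])
a=np.degrees(np.arctan2(R[1,1],R[0,1])); g=float(sys.argv[4]) if len(sys.argv)>4 else a
d=(g-a+90)%180-90 if '--exact' not in sys.argv else (g-a+180)%360-180
w=np.array([x,y,z])-p; c,si=np.cos(np.radians(d)),np.sin(np.radians(d)); Rn=np.array([[c,-si,0],[si,c,0],[0,0,1]])@R
print('t',s['clock'],'p',p.round(4),'ang',a.round(1),'j6',round(s['q'][5],1),'w',round(s['grip_width'],4),'F',np.round(s['contact_force'],1),'twist',round(-d/10,2),'before',(R.T@w/.03).round(2),'after',(Rn.T@w/.03).round(2))
E
python3 go.py .382 .283 .13 71.8
```

```text
t 1.35 p [0.2572 0.5969 0.2313] ang 66.7 j6 -2.7 w 0.0855 F [-0.   0.8 -0.4] twist -0.51 before [-7.96 -7.96  3.38] after [-7.22 -8.64  3.38]
```

Call:
{"method": "step_arm", "body": {"plan": [[[1,0,0,0,-0.5],[1,-0.8,-0.96,0.2,0],[1,-0.8,-0.96,0.3,0],[1,-0.8,-0.96,0.4,0],[1,-0.8,-0.96,0.4,0]]]}}

```text
clock: 1.98
ee_pos: [0.3125, 0.4564, 0.1921]
tool_rot: [[-0.949, 0.314, 0.0], [0.314, 0.949, 0.0], [-0.0, 0.0, -1.0]]
contact_force: [0.6, -0.9, -0.0]
grip_width: 0.0849
grip_force: 0.0
```

Call:
{"method": "step_arm", "body": {"plan": [[[1,-0.8,-0.96,0.4,0],[1,-0.8,-0.96,0.4,0],[1,-0.8,-0.96,0.4,0],[1,-0.8,-0.96,0.4,0],[1,-0.8,-0.96,0.4,0]]]}}

```text
clock: 2.6
ee_pos: [0.3813, 0.282, 0.1321]
tool_rot: [[-0.949, 0.314, 0.001], [0.314, 0.949, 0.0], [-0.0, 0.001, -1.0]]
contact_force: [0.3, 0.2, 0.4]
grip_width: 0.0849
grip_force: 0.0
```

```bash
python3 go.py .382 .283 .03 71.8
python3 - <<'E'
from h import *
im,c=snap('wrist','w1')
E
```

```text
t 2.6 p [0.3813 0.282  0.1321] ang 71.7 j6 -38.9 w 0.0849 F [0.3 0.2 0.4] twist -0.01 before [-0.01  0.04  3.4 ] after [-0.01  0.04  3.4 ]
```

View pics/w1.png

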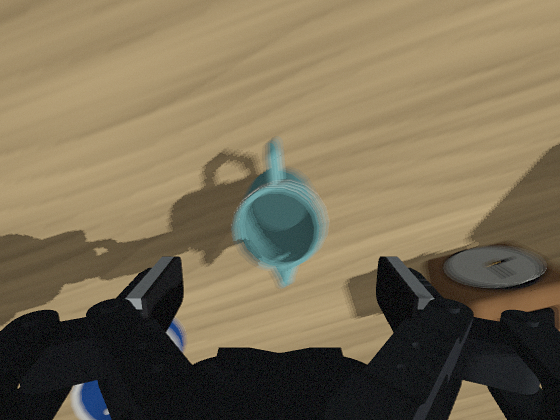

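The wrist view shows the jug's rim at about (row 225, col 280), handle up and lip down in the picture, midway between the open fingers. I'll refine with a fit to this view.

```bash
cat > wf.py <<'E'
from fit import *; import sys
np.set_printoptions(precision=4,suppress=True)
n=sys.argv[1]; x,y,z,a=map(float,sys.argv[2:6]); cam=sys.argv[6] if len(sys.argv)>6 else 'wrist'
im,c=snap(cam,'last_'+cam); r=trace(n,cam)
for k in r[:2]:
    b=fit(n,[(c,k['mask'])],[x,y,z],False,np.radians([a-20,a,a+20]))
    print(n,round(k['p'],2),np.round(k['point']),b.x[:2],round(np.degrees(b.x[2]),1),round(b.fun,3))
E
python3 wf.py milk_jug .382 .283 0 72
```

```text
milk_jug 0.94 [216. 286.] [0.3812 0.2848] 77.1 0.05
```

Call:
{"method": "step_arm", "body": {"plan": [[[1,0,0.08,0.6,-0.4],[1,0,0,0.8,0],[1,0,0,0.9,0],[1,0,0,0.9,0],[1,0,0,0.2,0]]]}}

```text
clock: 3.38
ee_pos: [0.3809, 0.2857, 0.0294]
tool_rot: [[-0.969, 0.247, -0.001], [0.247, 0.969, -0.001], [0.001, -0.001, -1.0]]
contact_force: [-0.1, 1.0, 0.4]
grip_width: 0.0853
grip_force: 0.0
```

Call:
{"method": "step_arm", "body": {"plan": [[[0.2,0,0,0,0],[0.2,0,0,0,0],[0.2,0,0,0,0],[0.2,0,0,0,0],[0.2,0,0,0,0]]], "grip_force": 35}}

```text
clock: 4.0
ee_pos: [0.3821, 0.2858, 0.0313]
tool_rot: [[-0.969, 0.247, 0.001], [0.247, 0.969, 0.001], [-0.001, 0.001, -1.0]]
contact_force: [-1.7, 0.9, 8.4]
grip_width: 0.0563
grip_force: 38.2
```

```bash
python3 go.py .5664 -.3536 .18
```

```text
t 4.0 p [0.3821 0.2858 0.0313] ang 75.7 j6 -42.5 w 0.0563 F [-1.7  0.9  8.4] twist -0.0 before [-11.23 -19.13  -4.97] after [-11.23 -19.13  -4.97]
```

Call:
{"method": "step_arm", "body": {"plan": [[[0.2,0,0,-0.4,0],[0.2,0,0,-0.9,0],[0.2,0,0,-1,0],[0.2,-0.3,-0.5,-1,0],[0.2,-0.5,-0.8,-0.9,0]]]}}

```text
clock: 4.62
ee_pos: [0.3953, 0.2416, 0.1584]
tool_rot: [[-0.969, 0.246, 0.001], [0.246, 0.969, 0.001], [-0.001, 0.001, -1.0]]
contact_force: [0.7, 0.1, -1.6]
grip_width: 0.056
grip_force: 37.7
```

Call:
{"method": "step_arm", "body": {"plan": [[[0.2,-0.57,-0.97,-0.5,0],[0.2,-0.57,-0.97,-0.3,0],[0.2,-0.57,-0.97,0,0],[0.2,-0.57,-0.97,0,0],[0.2,-0.57,-0.97,0,0]]]}}

```text
clock: 5.25
ee_pos: [0.4423, 0.0783, 0.1813]
tool_rot: [[-0.969, 0.247, 0.001], [0.247, 0.969, 0.0], [-0.001, 0.0, -1.0]]
contact_force: [-0.5, 0.1, -1.0]
grip_width: 0.0563
grip_force: 37.7
```

Call:
{"method": "step_arm", "body": {"plan": [[[0.2,-0.57,-0.97,0,0],[0.2,-0.57,-0.97,0,0],[0.2,-0.57,-0.97,0,0],[0.2,-0.57,-0.97,0,0],[0.2,-0.57,-0.97,0,0]]]}}

```text
clock: 5.88
ee_pos: [0.4891, -0.0838, 0.1813]
tool_rot: [[-0.969, 0.247, 0.001], [0.247, 0.969, -0.0], [-0.001, 0.0, -1.0]]
contact_force: [0.1, -0.6, -1.6]
grip_width: 0.056
grip_force: 37.7
```

Call:
{"method": "step_arm", "body": {"plan": [[[0.2,-0.57,-0.97,0,0],[0.2,-0.57,-0.97,0,0],[0.2,-0.57,-0.97,0,0],[0.2,-0.57,-0.97,0,0],[0.2,-0.57,-0.97,0,0]]]}}

```text
clock: 6.5
ee_pos: [0.5359, -0.2459, 0.1814]
tool_rot: [[-0.969, 0.247, 0.001], [0.247, 0.969, -0.0], [-0.001, -0.0, -1.0]]
contact_force: [0.7, 0.0, -1.9]
grip_width: 0.0563
grip_force: 37.7
```

```bash
python3 go.py .5664 -.3536 .0563; python3 wf.py saucer .5664 -.3536 .02 0
```

```text
t 6.5 p [ 0.5359 -0.2459  0.1814] ang 75.7 j6 -103.3 w 0.0563 F [ 0.7  0.  -1.9] twist -0.0 before [-1.87 -3.23  4.17] after [-1.87 -3.23  4.17]
saucer 0.68 [232. 166.] [ 0.5667 -0.3549] 28.7 0.331
```

Call:
{"method": "step_arm", "body": {"plan": [[[0.2,-0.5,-0.85,0,0],[0.2,-0.5,-0.85,0,0],[0.2,-0.5,-0.85,0,0],[0.2,-0.38,-0.66,0.6,0],[0.2,0,0,0.9,0]]]}}

```text
clock: 7.22
ee_pos: [0.5674, -0.3534, 0.1364]
tool_rot: [[-0.969, 0.248, 0.002], [0.248, 0.969, -0.002], [-0.002, -0.001, -1.0]]
contact_force: [0.2, 0.2, -2.0]
grip_width: 0.0564
grip_force: 37.9
```

Call:
{"method": "step_arm", "body": {"plan": [[[0.2,0,0,0.9,0],[0.2,0,0,0.8,0],[0.2,0,0,0.4,0],[0.2,0,0,0.2,0],[0.2,0,0,0.1,0]]]}}

```text
clock: 7.85
ee_pos: [0.567, -0.3521, 0.0639]
tool_rot: [[-0.969, 0.247, 0.001], [0.247, 0.969, -0.0], [-0.001, -0.0, -1.0]]
contact_force: [-0.3, 0.1, -0.7]
grip_width: 0.056
grip_force: 37.9
```

```bash
python3 go.py .567 -.3535 .0563; python3 wf.py milk_jug .567 -.3535 .025 76 side;python3 wf.py saucer .5664 -.3536 .02 0 side
```

```text
t 7.85 p [ 0.567  -0.3521  0.0639] ang 75.7 j6 -110.1 w 0.056 F [-0.3  0.1 -0.7] twist -0.0 before [-0.01 -0.04  0.25] after [-0.01 -0.04  0.25]
milk_jug 0.63 [324. 370.] [ 0.5499 -0.3445] 134.9 0.435
saucer 0.55 [343. 374.] [ 0.5652 -0.3535] -3.8 0.54
saucer 0.45 [324. 371.] [ 0.5821 -0.3227] -64.9 0.579
```

Lower the last ~7 mm, feeling for contact.

Call:
{"method": "step_arm", "body": {"plan": [[[0.2,0,-0.04,0.13,0],[0.2,0,0,0.08,0],[0.2,0,0,0.04,0],[0.2,0,0,0,0]]]}}

```text
clock: 8.55
ee_pos: [0.5663, -0.3532, 0.0563]
tool_rot: [[-0.969, 0.247, -0.0], [0.247, 0.969, -0.0], [-0.0, -0.0, -1.0]]
contact_force: [-4.1, 0.9, 9.6]
grip_width: 0.0561
grip_force: 38.7
```

Call:
{"method": "step_arm", "body": {"plan": [[[0.75,0,0,0,0],[0.85,0,0,0,0],[1,0,0,0,0],[1,0,0,-0.4,0],[1,0,0,-0.9,0]]]}}

```text
clock: 9.18
ee_pos: [0.5658, -0.3528, 0.0948]
tool_rot: [[-0.969, 0.247, -0.002], [0.247, 0.969, 0.001], [0.002, 0.001, -1.0]]
contact_force: [0.2, -0.6, 0.3]
grip_width: 0.0855
grip_force: 0.0
```

Call:
{"method": "step_arm", "body": {"plan": [[[1,0,0,-1,0],[1,0,0,-1,0],[1,0,0,-0.6,0]]]}}

```text
clock: 9.55
ee_pos: [0.567, -0.3535, 0.1751]
tool_rot: [[-0.969, 0.247, 0.002], [0.247, 0.969, -0.001], [-0.002, -0.001, -1.0]]
contact_force: [-0.7, -0.1, -0.0]
grip_width: 0.0857
grip_force: 0.0
```

```bash
python3 wf.py milk_jug .567 -.3535 .025 76; python3 wf.py milk_jug .567 -.3535 .025 76 side; python3 go.py .474 .1226 .16 35.6
```

```text
milk_jug 0.87 [208. 280.] [ 0.566  -0.3533] 76.3 0.052
milk_jug 0.93 [324. 376.] [ 0.5652 -0.3527] 79.5 0.093
t 9.75 p [ 0.5662 -0.353   0.1725] ang 75.7 j6 -110.2 w 0.0855 F [-0.8 -0.3 -0.6] twist 4.01 before [ 6.9  14.6   0.42] after [14.68  6.73  0.42]
```

View pics/last_wrist.png

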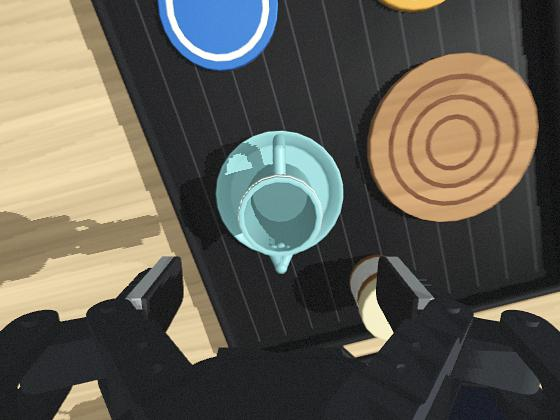

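The jug's rim (row 215, col 282) sits centred in the saucer (row 192, col 280, offset by its height), upright; fit gives under 1 mm error. Next the blue mug.

Call:
{"method": "step_arm", "body": {"plan": [[[1,0.46,0.97,0,0],[1,0.46,0.97,0,0],[1,0.46,0.97,0,0],[1,0.46,0.97,0,0],[1,0.46,0.97,0,0]]]}}

```text
clock: 10.38
ee_pos: [0.5345, -0.1939, 0.1714]
tool_rot: [[-0.969, 0.247, -0.002], [0.247, 0.969, 0.001], [0.002, 0.0, -1.0]]
contact_force: [0.5, -0.0, 0.7]
grip_width: 0.0853
grip_force: 0.0
```

Call:
{"method": "step_arm", "body": {"plan": [[[1,0.46,0.97,0,0],[1,0.46,0.97,0,0],[1,0.46,0.97,0,0],[1,0.46,0.97,0,0],[1,0.46,0.97,0,0]]]}}

```text
clock: 11.0
ee_pos: [0.5035, -0.036, 0.1716]
tool_rot: [[-0.969, 0.247, -0.002], [0.247, 0.969, 0.0], [0.002, -0.0, -1.0]]
contact_force: [0.2, 0.9, -0.7]
grip_width: 0.0855
grip_force: 0.0
```

Call:
{"method": "step_arm", "body": {"plan": [[[1,0.46,0.97,0,0],[1,0.46,0.97,0,0],[1,0.46,0.97,0,0],[1,0.46,0.97,0,0],[1,0.46,0.97,0,0]]]}}

```text
clock: 11.62
ee_pos: [0.4727, 0.1218, 0.1717]
tool_rot: [[-0.969, 0.247, -0.002], [0.247, 0.969, -0.0], [0.002, -0.001, -1.0]]
contact_force: [-0.3, 1.0, 0.4]
grip_width: 0.0856
grip_force: 0.0
```

Call:
{"method": "step_arm", "body": {"plan": [[[1,0,0,0.1,1],[1,0,0,0.1,1],[1,0,0,0.1,1],[1,0,0,0,1]]]}}

```text
clock: 12.12
ee_pos: [0.4728, 0.1208, 0.1625]
tool_rot: [[-0.579, 0.815, -0.002], [0.815, 0.579, -0.0], [0.001, -0.002, -1.0]]
contact_force: [0.4, 0.4, 0.5]
grip_width: 0.0853
grip_force: 0.0
```

```bash
python3 wf.py mug_blue .474 .1226 0 215; python3 go.py .474 .1226 .03 35.6
```

```text
mug_blue 0.69 [209. 282.] [0.4739 0.1222] 218.2 0.033
t 12.225 p [0.473  0.1208 0.1627] ang 35.5 j6 -24.8 w 0.0853 F [ 0.1 -0.4  0.1] twist -0.01 before [0.02 0.07 4.42] after [0.02 0.07 4.42]
```

View pics/last_wrist.png

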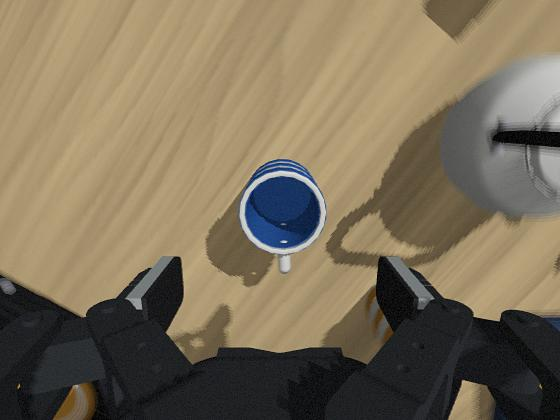

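The blue mug's rim is at (row 213, col 283), handle straight down in the picture, centred between the fingers.

Call:
{"method": "step_arm", "body": {"plan": [[[1,0,0.06,0.9,-0.2],[1,0,0,1,0],[1,0,0,1,0],[1,0,0,1,0],[1,0,0,0.5,0]]]}}

```text
clock: 12.85
ee_pos: [0.474, 0.1217, 0.03]
tool_rot: [[-0.614, 0.789, -0.003], [0.789, 0.614, -0.001], [0.001, -0.002, -1.0]]
contact_force: [-0.5, -0.4, -0.1]
grip_width: 0.0852
grip_force: 0.0
```

Call:
{"method": "step_arm", "body": {"plan": [[[0.2,0,0,0,0],[0.2,0,0,0,0],[0.2,0,0,0,0],[0.2,0,0,0,0],[0.2,0,0,0,0]]]}}

```text
clock: 13.48
ee_pos: [0.4754, 0.122, 0.0321]
tool_rot: [[-0.612, 0.791, 0.001], [0.791, 0.612, 0.0], [-0.0, 0.0, -1.0]]
contact_force: [0.0, -0.1, -1.0]
grip_width: 0.0618
grip_force: 39.0
```

```bash
python3 go.py .4054 -.3637 .18
```

```text
t 13.475 p [0.4754 0.122  0.0321] ang 37.7 j6 -26.8 w 0.0618 F [ 0.  -0.1 -1. ] twist -0.0 before [-11.39 -11.74  -4.93] after [-11.39 -11.74  -4.93]
```

Call:
{"method": "step_arm", "body": {"plan": [[[0.2,0,0,-0.4,0],[0.2,0,0,-0.9,0],[0.2,0,0,-1,0],[0.2,-0.5,-0.5,-1,0],[0.2,-0.8,-0.82,-0.9,0]]]}}

```text
clock: 14.1
ee_pos: [0.4678, 0.0669, 0.1597]
tool_rot: [[-0.613, 0.79, 0.001], [0.79, 0.613, 0.0], [-0.001, 0.001, -1.0]]
contact_force: [0.3, -0.8, -1.7]
grip_width: 0.0621
grip_force: 39.0
```

Call:
{"method": "step_arm", "body": {"plan": [[[0.2,-0.95,-0.98,-0.5,0],[0.2,-0.95,-0.98,-0.2,0],[0.2,-0.95,-0.98,0,0],[0.2,-0.95,-0.98,0,0],[0.2,-0.95,-0.98,0,0]]]}}

```text
clock: 14.72
ee_pos: [0.4381, -0.137, 0.1797]
tool_rot: [[-0.611, 0.791, 0.001], [0.791, 0.611, -0.0], [-0.001, 0.0, -1.0]]
contact_force: [0.6, -0.2, -2.0]
grip_width: 0.0619
grip_force: 39.0
```

Call:
{"method": "step_arm", "body": {"plan": [[[0.2,-0.95,-0.98,0,0],[0.2,-0.95,-0.98,0,0],[0.2,-0.95,-0.98,0,0],[0.2,-0.95,-0.98,0,0],[0.2,-0.8,-0.8,0,0]]]}}

```text
clock: 15.35
ee_pos: [0.4103, -0.333, 0.1796]
tool_rot: [[-0.611, 0.792, 0.0], [0.792, 0.611, -0.0], [-0.001, 0.0, -1.0]]
contact_force: [0.5, -0.2, -0.8]
grip_width: 0.0621
grip_force: 39.0
```

```bash
python3 go.py .406 -.3637 .058; python3 wf.py coaster_blue .4054 -.3637 .02 0;  python3 wf.py coaster_blue .4054 -.3637 .02 0 top
```

```text
t 15.35 p [ 0.4103 -0.333   0.1796] ang 37.7 j6 -80.0 w 0.0621 F [ 0.5 -0.2 -0.8] twist -0.0 before [-0.72 -0.74  4.05] after [-0.72 -0.74  4.05]
coaster_blue 0.82 [188. 235.] [ 0.4044 -0.364 ] 2.8 0.688
```

Call:
{"method": "step_arm", "body": {"plan": [[[0.2,-0.4,-0.42,0.3,0],[0.2,-0.32,-0.32,0.8,0],[0.2,0,0,0.9,0],[0.2,0,0,0.9,0],[0.2,0,0,0.6,0]]]}}

```text
clock: 16.18
ee_pos: [0.4061, -0.3616, 0.0723]
tool_rot: [[-0.612, 0.791, -0.001], [0.791, 0.612, 0.001], [0.001, -0.0, -1.0]]
contact_force: [0.3, -0.0, -2.4]
grip_width: 0.062
grip_force: 39.2
```

Call:
{"method": "step_arm", "body": {"plan": [[[0.2,0,0,0.25,0],[0.2,0,0,0.13,0],[0.2,0,0,0.1,0],[0.2,0,0,0.06,0],[0.2,0,0,0,0]]]}}

```text
clock: 16.8
ee_pos: [0.4066, -0.3623, 0.058]
tool_rot: [[-0.611, 0.791, 0.0], [0.791, 0.611, -0.0], [-0.001, 0.0, -1.0]]
contact_force: [-0.0, -0.2, -1.8]
grip_width: 0.0622
grip_force: 39.2
```

Call:
{"method": "step_arm", "body": {"plan": [[[0.2,0,-0.03,0.05,0],[0.2,0,0,0,0]]]}}

```text
clock: 17.05
ee_pos: [0.4066, -0.3625, 0.0579]
tool_rot: [[-0.611, 0.791, 0.002], [0.791, 0.611, -0.001], [-0.001, 0.001, -1.0]]
contact_force: [2.1, 13.0, 31.1]
grip_width: 0.0624
grip_force: 42.6
```

Contact. Release and lift.

Call:
{"method": "step_arm", "body": {"plan": [[[0.75,0,0,-0.04,0],[0.85,0,0,0,0],[1,0,0,0,0],[1,0,0,-0.4,0],[1,0,0,-0.9,0]]]}}

```text
clock: 17.68
ee_pos: [0.4052, -0.3622, 0.0964]
tool_rot: [[-0.611, 0.791, -0.001], [0.791, 0.611, 0.001], [0.002, -0.0, -1.0]]
contact_force: [0.7, -0.2, -0.0]
grip_width: 0.0856
grip_force: 0.0
```

Call:
{"method": "step_arm", "body": {"plan": [[[1,0,0,-1,0],[1,0,0,-1,0],[1,0,0,-0.6,0]]]}}

```text
clock: 18.05
ee_pos: [0.4061, -0.3631, 0.1766]
tool_rot: [[-0.611, 0.791, 0.001], [0.791, 0.611, -0.001], [-0.002, 0.0, -1.0]]
contact_force: [0.4, 0.9, -0.2]
grip_width: 0.0857
grip_force: 0.0
```

```bash
python3 wf.py mug_blue .406 -.3635 .026 218; python3 wf.py mug_blue .406 -.3635 .026 218 side; python3 go.py .6406 .0943 .16 90
```

```text
mug_blue 0.56 [214. 280.] [ 0.4064 -0.3621] 218.3 0.031
mug_blue 0.87 [356. 310.] [ 0.4049 -0.3612] 216.9 0.126
t 18.25 p [ 0.4057 -0.3627  0.1746] ang 37.7 j6 -82.7 w 0.0855 F [-0.1 -0.2 -0.4] twist -5.23 before [ 7.27 15.51  0.48] after [-7.83 15.23  0.49]
```

Call:
{"method": "step_arm", "body": {"plan": [[[1,0.454,0.97,0,0],[1,0.454,0.97,0,0],[1,0.454,0.97,0,0],[1,0.454,0.97,0,0],[1,0.454,0.97,0,0]]]}}

```text
clock: 18.88
ee_pos: [0.479, -0.2186, 0.1733]
tool_rot: [[-0.611, 0.791, -0.002], [0.791, 0.611, 0.001], [0.002, -0.001, -1.0]]
contact_force: [0.9, -0.0, -0.1]
grip_width: 0.0853
grip_force: 0.0
```

Call:
{"method": "step_arm", "body": {"plan": [[[1,0.454,0.97,0,0],[1,0.454,0.97,0,0],[1,0.454,0.97,0,0],[1,0.454,0.97,0,0],[1,0.454,0.97,0,0]]]}}

```text
clock: 19.5
ee_pos: [0.5525, -0.0759, 0.1732]
tool_rot: [[-0.611, 0.791, -0.002], [0.791, 0.611, 0.0], [0.001, -0.001, -1.0]]
contact_force: [0.5, 0.3, 0.6]
grip_width: 0.0853
grip_force: 0.0
```

Call:
{"method": "step_arm", "body": {"plan": [[[1,0.454,0.97,0,0],[1,0.454,0.97,0,0],[1,0.454,0.97,0,0],[1,0.454,0.97,0,0],[1,0.454,0.97,0,0]]]}}

```text
clock: 20.12
ee_pos: [0.626, 0.0668, 0.1731]
tool_rot: [[-0.611, 0.791, -0.002], [0.791, 0.611, -0.0], [0.001, -0.002, -1.0]]
contact_force: [-0.1, -1.2, 0.2]
grip_width: 0.0853
grip_force: 0.0
```

Call:
{"method": "step_arm", "body": {"plan": [[[1,0.454,0.97,0,0],[1,0,0,0.1,-1],[1,0,0,0.1,-1],[1,0,0,0.1,-1],[1,0,0,0,-1]]]}}

```text
clock: 20.75
ee_pos: [0.6401, 0.0944, 0.1637]
tool_rot: [[-0.978, 0.207, -0.002], [0.207, 0.978, -0.0], [0.002, -0.001, -1.0]]
contact_force: [0.2, 1.1, -0.8]
grip_width: 0.0856
grip_force: 0.0
```

Call:
{"method": "step_arm", "body": {"plan": [[[1,0,0,0.1,-1],[1,0,0,0,-0.2]]]}}

```text
clock: 21.0
ee_pos: [0.6402, 0.0943, 0.161]
tool_rot: [[-1.0, 0.005, -0.002], [0.005, 1.0, -0.0], [0.002, -0.0, -1.0]]
contact_force: [0.9, -0.2, -0.1]
grip_width: 0.0853
grip_force: 0.0
```

```bash
python3 wf.py mug_ochre .6406 .0943 0 270; python3 go.py .6406 .0943 .03 90
```

```text
mug_ochre 0.57 [215. 284.] [0.6419 0.0962] 266.1 0.026
t 21.1 p [0.6405 0.0944 0.1616] ang 89.6 j6 -83.9 w 0.0855 F [-0.2 -0.5 -0.3] twist -0.04 before [-0.01 -0.    4.39] after [-0.01 -0.    4.39]
```

View pics/last_wrist.png

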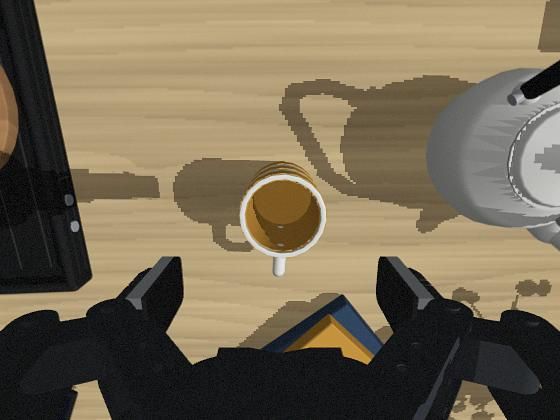

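The ochre mug's rim is at (row 215, col 283), handle straight down in the picture; teapot is well clear to the right of the fingers.

Call:
{"method": "step_arm", "body": {"plan": [[[1,-0.04,0.05,0.9,0.3],[1,0,0,1,0],[1,0,0,1,0],[1,0,0,1,0],[1,0,0,0.45,0]]]}}

```text
clock: 21.72
ee_pos: [0.6412, 0.0958, 0.0301]
tool_rot: [[-0.998, 0.06, -0.002], [0.06, 0.998, -0.0], [0.002, -0.0, -1.0]]
contact_force: [-0.3, 0.5, 0.2]
grip_width: 0.0853
grip_force: 0.0
```

Call:
{"method": "step_arm", "body": {"plan": [[[0.2,0,0,0,0],[0.2,0,0,0,0],[0.2,0,0,0,0],[0.2,0,0,0,0],[0.2,0,0,0,0]]]}}

```text
clock: 22.35
ee_pos: [0.6424, 0.0959, 0.0323]
tool_rot: [[-0.998, 0.058, 0.001], [0.058, 0.998, 0.0], [-0.001, 0.0, -1.0]]
contact_force: [0.2, 0.2, 4.6]
grip_width: 0.062
grip_force: 39.5
```

```bash
python3 go.py .3995 -.2008 .18
```

```text
t 22.35 p [0.6424 0.0959 0.0323] ang 86.7 j6 -80.9 w 0.062 F [0.2 0.2 4.6] twist -0.0 before [  7.51 -10.34  -4.93] after [  7.51 -10.34  -4.93]
```

Call:
{"method": "step_arm", "body": {"plan": [[[0.2,0,0,-0.4,0],[0.2,0,0,-0.9,0],[0.2,0,0,-1,0],[0.2,0.36,-0.5,-1,0],[0.2,0.58,-0.8,-0.9,0]]]}}

```text
clock: 22.98
ee_pos: [0.6119, 0.0587, 0.1596]
tool_rot: [[-0.998, 0.057, 0.001], [0.057, 0.998, 0.0], [-0.001, 0.0, -1.0]]
contact_force: [0.1, 0.1, -2.0]
grip_width: 0.062
grip_force: 39.0
```

Call:
{"method": "step_arm", "body": {"plan": [[[0.2,0.7,-0.96,-0.5,0],[0.2,0.7,-0.96,-0.2,0],[0.2,0.7,-0.96,0,0],[0.2,0.7,-0.96,0,0],[0.2,0.7,-0.96,0,0]]]}}

```text
clock: 23.6
ee_pos: [0.4979, -0.0799, 0.1796]
tool_rot: [[-0.998, 0.058, 0.001], [0.058, 0.998, -0.0], [-0.001, -0.0, -1.0]]
contact_force: [0.6, -0.2, -1.3]
grip_width: 0.062
grip_force: 39.0
```

Call:
{"method": "step_arm", "body": {"plan": [[[0.2,0.7,-0.96,0,0],[0.2,0.7,-0.96,0,0],[0.2,0.7,-0.96,0,0],[0.2,0.5,-0.7,0,0],[0.2,0.2,-0.3,0,0]]]}}

```text
clock: 24.22
ee_pos: [0.4074, -0.1913, 0.1795]
tool_rot: [[-0.998, 0.059, 0.001], [0.059, 0.998, -0.0], [-0.001, -0.0, -1.0]]
contact_force: [-0.9, 0.6, -1.0]
grip_width: 0.0625
grip_force: 39.1
```

```bash
python3 go.py .4 -.2008 .058; python3 wf.py coaster_ochre .3993 -.2008 .02 0
```

```text
t 24.225 p [ 0.4074 -0.1913  0.1795] ang 86.6 j6 -115.6 w 0.0625 F [-0.9  0.6 -1. ] twist -0.0 before [ 0.23 -0.33  4.05] after [ 0.23 -0.33  4.05]
coaster_ochre 0.66 [167. 264.] [ 0.3996 -0.2008] -12.5 0.405
```

Call:
{"method": "step_arm", "body": {"plan": [[[0.2,0.12,-0.17,0.4,0],[0.2,0.11,-0.16,0.8,0],[0.2,0,0,0.9,0],[0.2,0,0,0.9,0],[0.2,0,0,0.6,0]]]}}

```text
clock: 24.95
ee_pos: [0.4003, -0.1992, 0.069]
tool_rot: [[-0.998, 0.057, -0.001], [0.057, 0.998, 0.001], [0.001, 0.001, -1.0]]
contact_force: [0.4, -0.0, -1.8]
grip_width: 0.0618
grip_force: 39.1
```

Call:
{"method": "step_arm", "body": {"plan": [[[0.2,0,0,0.2,0],[0.2,0,0,0.1,0],[0.2,0,0,0.08,0],[0.2,0,0,0.05,0],[0.2,0,0,0,0]]]}}

```text
clock: 25.58
ee_pos: [0.4008, -0.2001, 0.0583]
tool_rot: [[-0.998, 0.058, 0.001], [0.058, 0.998, -0.0], [-0.001, -0.0, -1.0]]
contact_force: [0.1, 0.2, 0.6]
grip_width: 0.0618
grip_force: 39.1
```

Call:
{"method": "step_arm", "body": {"plan": [[[0.2,0,0,0.03,0],[0.2,0,0,0,0]]]}}

```text
clock: 25.82
ee_pos: [0.4009, -0.2001, 0.0582]
tool_rot: [[-0.998, 0.058, 0.001], [0.058, 0.998, -0.001], [-0.001, -0.001, -1.0]]
contact_force: [-5.5, 4.8, 31.0]
grip_width: 0.0619
grip_force: 42.2
```

Call:
{"method": "step_arm", "body": {"plan": [[[0.75,0,0,-0.03,0],[0.85,0,0,0,0],[1,0,0,0,0],[1,0,0,-0.4,0],[1,0,0,-0.9,0]]]}}

```text
clock: 26.45
ee_pos: [0.3999, -0.1996, 0.0971]
tool_rot: [[-0.998, 0.058, -0.002], [0.058, 0.998, 0.001], [0.002, 0.001, -1.0]]
contact_force: [-0.5, 0.3, 0.4]
grip_width: 0.0853
grip_force: 0.0
```

Call:
{"method": "step_arm", "body": {"plan": [[[1,0,0,-1,0],[1,0,0,-1,0],[1,0,0,-1,0],[1,0,0,-1,0],[1,0,0,-0.8,0]]]}}

```text
clock: 27.08
ee_pos: [0.4005, -0.1999, 0.2429]
tool_rot: [[-0.998, 0.058, 0.001], [0.058, 0.998, -0.001], [-0.001, -0.001, -1.0]]
contact_force: [0.1, -0.7, -0.8]
grip_width: 0.0855
grip_force: 0.0
```

```bash
python3 wf.py mug_ochre .4 -.2005 .026 267; python3 wf.py mug_ochre .4 -.2005 .026 267 side; python3 go.py .5971 .277 .27 118.9
```

```text
mug_ochre 0.6 [303. 288.] [ 0.524  -0.1764] 181.6 0.424
mug_ochre 0.58 [194. 280.] [ 0.4007 -0.2007] 266.4 0.029
mug_ochre 0.67 [295. 270.] [ 0.4003 -0.1988] 269.8 0.089
t 27.275 p [ 0.4005 -0.2     0.2414] ang 86.7 j6 -117.1 w 0.0854 F [-0.1 -0.4  0.5] twist -3.22 before [-5.63 16.25 -0.96] after [-13.42  10.75  -0.95]
```

Call:
{"method": "step_arm", "body": {"plan": [[[1,0,0,-0.3,-1],[1,0,0,-0.3,-1],[1,0,0,-0.3,-1],[1,0,0,0,-0.2],[1,-0.9,0.72,0,0]]]}}

```text
clock: 27.9
ee_pos: [0.4134, -0.1687, 0.2671]
tool_rot: [[-0.88, -0.475, -0.001], [-0.475, 0.88, 0.0], [0.001, 0.001, -1.0]]
contact_force: [-0.1, 0.9, -0.2]
grip_width: 0.0856
grip_force: 0.0
```

Call:
{"method": "step_arm", "body": {"plan": [[[1,-0.96,0.77,0,0],[1,-0.96,0.77,0,0],[1,-0.96,0.77,0,0],[1,-0.96,0.77,0,0],[1,-0.96,0.77,0,0]]]}}

```text
clock: 28.52
ee_pos: [0.4846, 0.0036, 0.2669]
tool_rot: [[-0.879, -0.477, -0.001], [-0.477, 0.879, 0.0], [0.001, 0.001, -1.0]]
contact_force: [0.2, -0.8, 0.8]
grip_width: 0.0856
grip_force: 0.0
```

Call:
{"method": "step_arm", "body": {"plan": [[[1,-0.96,0.77,0,0],[1,-0.96,0.77,0,0],[1,-0.96,0.77,0,0],[1,-0.96,0.77,0,0],[1,-0.96,0.77,0,0]]]}}

```text
clock: 29.15
ee_pos: [0.5555, 0.1739, 0.2667]
tool_rot: [[-0.879, -0.477, -0.002], [-0.477, 0.879, -0.0], [0.002, 0.0, -1.0]]
contact_force: [1.6, -0.9, -1.2]
grip_width: 0.0856
grip_force: 0.0
```

Call:
{"method": "step_arm", "body": {"plan": [[[1,-0.96,0.77,0,0],[1,-0.96,0.77,0,0],[1,-0.96,0.77,0,0]]]}}

```text
clock: 29.52
ee_pos: [0.598, 0.2761, 0.2665]
tool_rot: [[-0.879, -0.477, -0.002], [-0.477, 0.879, -0.001], [0.002, 0.0, -1.0]]
contact_force: [0.4, -0.2, 0.0]
grip_width: 0.0853
grip_force: 0.0
```

```bash
python3 wf.py teapot .5971 .277 0 29; python3 go.py .5971 .277 .146 118.9
cat > bar.py <<'E'
from h import *
c=imaging.get_calibration('wrist'); s=monitor.get_state()
a=np.radians(29)
for z in(.165,):
  for l in(-.035,0,.035): print(l,proj(c,[.5971+l*np.cos(a),.277+l*np.sin(a),z]).round(0))
E
python3 bar.py
```

```text
teapot 0.57 [184. 282.] [0.5985 0.2763] 30.7 0.04
t 29.625 p [0.5986 0.278  0.2661] ang 118.6 j6 -96.4 w 0.0855 F [-0.1 -0.3 -0.3] twist -0.03 before [ 0.06 -0.01  4.  ] after [ 0.06 -0.01  4.  ]
-0.035 [161. 279.]
0 [206. 280.]
0.035 [248. 280.]
```

View pics/last_wrist.png

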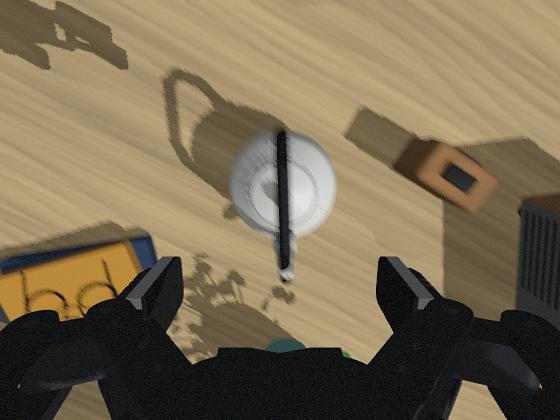

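The black bar runs from about (row 133, col 282) to (row 265, col 286), along the tool's x axis and midway between fingers; the spout points down in the picture. Descend and grip.

Call:
{"method": "step_arm", "body": {"plan": [[[1,0.03,-0.02,0.8,-0.2],[1,0,0,1,0],[1,0,0,1,0],[1,0,0,0.8,0],[1,0,0,0.47,0]]], "grip_force": 60}}

```text
clock: 30.25
ee_pos: [0.5965, 0.2733, 0.1437]
tool_rot: [[-0.861, -0.508, -0.003], [-0.508, 0.861, -0.001], [0.003, 0.0, -1.0]]
contact_force: [0.7, -0.0, -0.1]
grip_width: 0.0855
grip_force: 0.0
```

Call:
{"method": "step_arm", "body": {"plan": [[[0,0,0,0,0],[0,0,0,0,0],[0,0,0,0,0],[0,0,0,0,0],[0,0,0,0,0]]]}}

```text
clock: 30.88
ee_pos: [0.5979, 0.2745, 0.1466]
tool_rot: [[-0.86, -0.51, 0.001], [-0.51, 0.86, 0.001], [-0.001, 0.0, -1.0]]
contact_force: [-1.6, 1.6, 6.8]
grip_width: 0.01
grip_force: 58.6
```

Call:
{"method": "step_arm", "body": {"plan": [[[0,0,0,0,0],[0,0,0,0,0]]]}}

```text
clock: 31.12
ee_pos: [0.5979, 0.2746, 0.1466]
tool_rot: [[-0.86, -0.51, 0.001], [-0.51, 0.86, 0.001], [-0.001, 0.0, -1.0]]
contact_force: [-1.9, 1.9, 5.8]
grip_width: 0.0098
grip_force: 58.6
```

```bash
python3 go.py .5576 -.1977 .27; python3 wf.py teapot .5985 .2763 0 30 side;python3 wf.py teapot .5985 .2763 0 30 top
```

```text
t 31.125 p [0.5979 0.2746 0.1466] ang 120.7 j6 -98.7 w 0.0098 F [-1.9  1.9  5.8] twist -0.0 before [  9.19 -12.85  -4.13] after [  9.19 -12.85  -4.13]
teapot 0.71 [168. 263.] [0.5984 0.2772] 30.4 0.141
teapot 0.93 [194. 186.] [0.5987 0.2414] 45.2 0.578
```

Call:
{"method": "step_arm", "body": {"plan": [[[0,0,0,-0.2,0],[0,0,0,-0.4,0],[0,0,0,-0.6,0],[0,0,0,-0.7,0],[0,0,0,-0.6,0]]]}}

```text
clock: 31.95
ee_pos: [0.5979, 0.2742, 0.2227]
tool_rot: [[-0.86, -0.51, 0.001], [-0.51, 0.86, 0.0], [-0.001, -0.0, -1.0]]
contact_force: [-0.4, 0.3, -6.4]
grip_width: 0.0099
grip_force: 58.4
```

```bash
python3 go.py .5573 -.199 .23
python3 - <<'E'
from h import *
snap('side','side2')
E
```

```text
t 31.95 p [0.5979 0.2742 0.2227] ang 120.7 j6 -98.7 w 0.0099 F [-0.4  0.3 -6.4] twist -0.0 before [  9.22 -12.87  -0.25] after [  9.22 -12.87  -0.25]
```

View pics/side2.png

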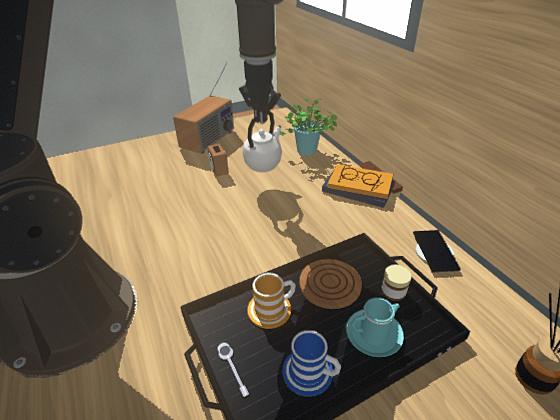

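Teapot hangs upright at (row 150, col 263); the three others stand in their places. Carry to the trivet.

Call:
{"method": "step_arm", "body": {"plan": [[[0,0.21,-0.3,-0.3,0],[0,0.43,-0.6,-0.4,0],[0,0.645,-0.9,-0.3,0],[0,0.645,-0.9,0,0],[0,0.645,-0.9,0,0]]]}}

```text
clock: 32.62
ee_pos: [0.5857, 0.1393, 0.2511]
tool_rot: [[-0.86, -0.51, -0.0], [-0.51, 0.86, -0.0], [0.0, -0.0, -1.0]]
contact_force: [1.2, -1.1, -6.7]
grip_width: 0.01
grip_force: 58.7
```

Call:
{"method": "step_arm", "body": {"plan": [[[0,0.645,-0.9,0,0],[0,0.645,-0.9,0,0],[0,0.645,-0.9,0,0],[0,0.645,-0.9,0,0],[0,0.645,-0.9,0,0]]]}}

```text
clock: 33.25
ee_pos: [0.5709, -0.026, 0.251]
tool_rot: [[-0.86, -0.51, -0.001], [-0.51, 0.86, -0.0], [0.001, 0.0, -1.0]]
contact_force: [0.9, 0.5, -6.6]
grip_width: 0.01
grip_force: 58.7
```

Call:
{"method": "step_arm", "body": {"plan": [[[0,0.645,-0.9,0,0],[0,0.645,-0.9,0,0],[0,0.645,-0.9,0,0],[0,0.645,-0.9,0,0],[0,0.57,-0.8,0,0]]]}}

```text
clock: 33.88
ee_pos: [0.5566, -0.1876, 0.251]
tool_rot: [[-0.86, -0.51, -0.001], [-0.51, 0.86, -0.0], [0.001, 0.0, -1.0]]
contact_force: [1.2, -0.3, -6.1]
grip_width: 0.01
grip_force: 58.7
```

Call:
{"method": "step_arm", "body": {"plan": [[[0,0.27,-0.37,0,0],[0,0,0,0.4,0],[0,0,0,0.7,0]]]}}

```text
clock: 34.25
ee_pos: [0.5567, -0.1986, 0.2173]
tool_rot: [[-0.86, -0.51, 0.001], [-0.51, 0.86, 0.0], [-0.001, -0.0, -1.0]]
contact_force: [0.2, -0.1, -6.9]
grip_width: 0.01
grip_force: 58.7
```

```bash
python3 go.py .5573 -.199 .1786; for z in .06 .066; do python3 wf.py teapot .5576 -.198 $z 30.5 side; python3 wf.py teapot .5576 -.198 $z 30.5 wrist; done
```

```text
t 34.25 p [ 0.5567 -0.1986  0.2173] ang 120.7 j6 -143.3 w 0.01 F [ 0.2 -0.1 -6.9] twist -0.0 before [-0.01 -0.02  1.29] after [-0.01 -0.02  1.29]
teapot 0.68 [250. 332.] [ 0.5635 -0.1878] 31.7 0.125
teapot 0.93 [207. 281.] [ 0.5549 -0.1967] 28.9 0.123
teapot 0.81 [252. 331.] [ 0.5591 -0.1921] 31.4 0.118
teapot 0.18 [346. 373.] [ 0.5576 -0.198 ] 10.5 1.0
teapot 0.64 [207. 281.] [ 0.5581 -0.1971] 29.2 0.126
```

Call:
{"method": "step_arm", "body": {"plan": [[[0,0,0,0.5,0],[0,0,0,0.35,0],[0,0,0,0.2,0],[0,0,0,0.12,0],[0,0,0,0,0]]]}}

```text
clock: 35.28
ee_pos: [0.5568, -0.199, 0.1825]
tool_rot: [[-0.86, -0.51, -0.0], [-0.51, 0.86, 0.0], [0.0, 0.0, -1.0]]
contact_force: [-0.6, -0.1, -6.2]
grip_width: 0.0096
grip_force: 58.9
```

Call:
{"method": "step_arm", "body": {"plan": [[[0,0,0,0.06,0],[0,0,0,0.03,0],[0,0,0,0,0]]]}}

```text
clock: 35.65
ee_pos: [0.5569, -0.199, 0.1801]
tool_rot: [[-0.86, -0.51, 0.0], [-0.51, 0.86, -0.0], [-0.0, -0.0, -1.0]]
contact_force: [-0.8, -0.3, -5.9]
grip_width: 0.01
grip_force: 58.9
```

Call:
{"method": "step_arm", "body": {"plan": [[[0,0,0,0.03,0],[0,0,0,0,0]]]}}

```text
clock: 35.9
ee_pos: [0.5568, -0.199, 0.1791]
tool_rot: [[-0.86, -0.51, -0.0], [-0.51, 0.86, 0.0], [0.0, 0.0, -1.0]]
contact_force: [-0.6, 0.5, -6.7]
grip_width: 0.01
grip_force: 58.9
```

Call:
{"method": "step_arm", "body": {"plan": [[[0,0,0,0.03,0],[0,0,0,0,0]]]}}

```text
clock: 36.15
ee_pos: [0.5571, -0.1991, 0.1786]
tool_rot: [[-0.86, -0.51, 0.001], [-0.51, 0.86, -0.0], [-0.0, -0.0, -1.0]]
contact_force: [-0.8, 1.5, 1.9]
grip_width: 0.0098
grip_force: 59.7
```

Call:
{"method": "step_arm", "body": {"plan": [[[0.5,0,0,0,0],[1,0,0,0,0],[1,0,0,0,0],[1,0,0,0,0],[1,0,0,0,0]]]}}

```text
clock: 36.78
ee_pos: [0.5568, -0.199, 0.1782]
tool_rot: [[-0.86, -0.51, -0.0], [-0.51, 0.86, 0.0], [0.0, 0.0, -1.0]]
contact_force: [-0.4, 0.7, -0.4]
grip_width: 0.0853
grip_force: 0.0
```

Call:
{"method": "step_arm", "body": {"plan": [[[1,0,0,-0.4,0],[1,0,0,-0.9,0],[1,0,0,-1,0],[1,0,0,-1,0],[1,0,0,-0.6,0]]]}}

```text
clock: 37.4
ee_pos: [0.5573, -0.1992, 0.2978]
tool_rot: [[-0.86, -0.51, 0.002], [-0.51, 0.86, -0.001], [-0.001, -0.002, -1.0]]
contact_force: [0.4, -0.1, 0.4]
grip_width: 0.0856
grip_force: 0.0
```

Call:
{"method": "step_arm", "body": {"plan": [[[1,-0.7,0.9,0,0],[1,-0.7,0.9,0,0],[1,-0.7,0.9,0,0],[1,-0.7,0.9,0,0],[1,-0.7,0.9,0,0]]]}}

```text
clock: 38.02
ee_pos: [0.5784, -0.0282, 0.2962]
tool_rot: [[-0.86, -0.51, 0.001], [-0.51, 0.86, -0.0], [-0.001, -0.001, -1.0]]
contact_force: [0.1, -1.0, -0.5]
grip_width: 0.0854
grip_force: 0.0
```

Call:
{"method": "step_arm", "body": {"plan": [[[1,-0.7,0.9,0,0],[1,-0.7,0.9,0,0],[1,-0.7,0.9,0,0],[1,0,0,0,0]]]}}

```text
clock: 38.52
ee_pos: [0.5912, 0.0745, 0.296]
tool_rot: [[-0.859, -0.512, 0.001], [-0.512, 0.859, 0.0], [-0.001, -0.0, -1.0]]
contact_force: [0.2, -0.1, -0.5]
grip_width: 0.0854
grip_force: 0.0
```

```bash
cat > f2.py <<'E'
from fit import *
np.set_printoptions(precision=4,suppress=True)
G={'mug_blue':(.4056,-.3625,.026,218),'mug_ochre':(.4003,-.2005,.026,267),'milk_jug':(.566,-.353,.025,77),'teapot':(.557,-.198,.032,30.5)}
for n,g in G.items():
    for cam in('top','side'):
        im,c=snap(cam,'end_'+cam)
        for k in trace(n,cam)[:2]:
            b=fit(n,[(c,k['mask'])],g[:3],True,np.radians([g[3]]))
            print(n,cam,round(k['p'],2),b.x[[0,1,3]],round(np.degrees(b.x[2]),1),round(b.fun,3))
E
python3 f2.py; python3 go.py .5 .0 .3
```

```text
mug_blue top 0.96 [ 0.4068 -0.361   0.0303] 215.7 0.061
mug_ochre side 0.72 [ 0.4038 -0.193   0.0155] 271.4 0.08
milk_jug top 0.79 [ 0.5663 -0.3533  0.0255] 74.2 0.093
milk_jug side 0.84 [ 0.567  -0.3513  0.0225] 78.6 0.11
teapot top 0.63 [ 0.6398 -0.4345 -0.5923] 17.7 0.404
teapot side 0.68 [ 0.5581 -0.195   0.029 ] 30.9 0.079
teapot side 0.42 [ 0.557 -0.198  0.032] 30.5 1.0
t 39.325 p [0.591  0.0724 0.2952] ang 120.7 j6 -116.6 w 0.0859 F [ 0.2  0.5 -0. ] twist -0.0 before [ 3.84 -0.53 -0.16] after [ 3.84 -0.53 -0.16]
```

View pics/end_side.png

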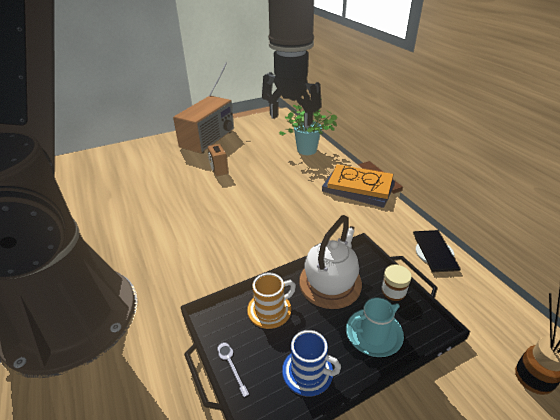

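View pics/end_top.png

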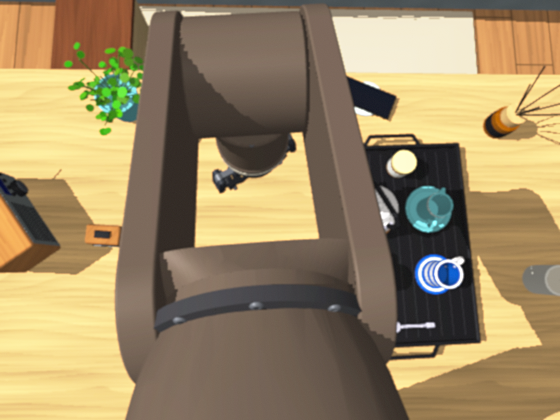

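All four stand upright and centred in their places (mug_ochre at 268,290; mug_blue at 308,352; jug at 378,320; teapot at 332,268), with the clock and honey jar unmoved and the arm clear. I'm handing it in.

```bash
python3 -c "
from plant import job; print(job.hand_in())"
```

```text
the job is handed in; nothing more can be done
None
```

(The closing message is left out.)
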